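# Seat the dish clamp screw and back it off

## Task

One of the two dish clamps has the round petri dish under its screw. On that clamp turn the thumbscrew clockwise (seen from above) until it seats, then back it off a quarter turn so that the glass is not strained, and finish still gripping the screw's wing there, motionless. Do not turn the screw of the other clamp, which only has the square weighing boat parked in it, and do not disturb the dish, the boat or the things lying about.

Things in the scene. Friction and masses are not known exactly. Their poses are not given: they have to be found in the camera images.
- clamp_1: the left (+y) of two like dish clamps, fixed to the bench: grey base 120 (its x) x 150 (its y) x 10 mm, two steel posts at 61 mm either way along its y, an aluminium bridge bar 26 x 146 mm across them, top 74 mm above the bench (nuts and bush to 80 mm). Origin: underside of the base, centre, on the screw axis; z up
- wing_1 (a point): centre of the brass wing head of the left (+y) clamp's vertical thumbscrew, on its axis, 110 mm above the bench. Wing: upright bar 40 mm long, 9 mm thick, 28 mm tall (96 to 124 mm above the bench), same by half a turn; grip across the 9 mm from above. Site z is up; the wing lies 45 degrees clockwise (from above) of point x; at joint 0 the point and clamp axes are parallel
- wingtip_1 (a point): one end of that wing, mid-height, 19 mm out from the axis; turns with the screw
- screw_1 (a joint): angle of the left (+y) clamp's thumbscrew, rad: 0 = fully home against a hard stop (seated); grows as it is turned anticlockwise seen from above (backing off), up to 4. Starts between 0.7 and 2.6. It stays where it is left (friction about 0.06 N m) and does not noticeably rise or sink
- clamp_2: the right (-y) of two like dish clamps, fixed to the bench: grey base 120 (its x) x 150 (its y) x 10 mm, two steel posts at 61 mm either way along its y, an aluminium bridge bar 26 x 146 mm across them, top 74 mm above the bench (nuts and bush to 80 mm). Origin: underside of the base, centre, on the screw axis; z up
- wing_2 (a point): centre of the brass wing head of the right (-y) clamp's vertical thumbscrew, on its axis, 110 mm above the bench. Wing: upright bar 40 mm long, 9 mm thick, 28 mm tall (96 to 124 mm above the bench), same by half a turn; grip across the 9 mm from above. Site z is up; the wing lies 45 degrees clockwise (from above) of point x; at joint 0 the point and clamp axes are parallel
- wingtip_2 (a point): one end of that wing, mid-height, 19 mm out from the axis; turns with the screw
- screw_2 (a joint): angle of the right (-y) clamp's thumbscrew, rad: 0 = fully home against a hard stop (seated); grows as it is turned anticlockwise seen from above (backing off), up to 4. Starts between 0.7 and 2.6. It stays where it is left (friction about 0.06 N m) and does not noticeably rise or sink
- petri: round glass petri dish with lid, 94 mm across, 18 mm high, loose, on the base plate under the screw of one of the clamps, which clamp differs from start to start. Origin: centre of its underside
- boat: square white weighing boat, 81 mm, 13 mm high, loose, on the base plate of the other clamp. Origin: centre of its underside
- timer: bystander: bench timer 66 x 60 x 18 mm lying between the clamps. Origin: centre of its underside
- tweezers: bystander: steel tweezers 124 mm long, 11 mm high, lying between the clamps. Origin: centre of the underside

How it is judged:
By the outcome, as a careful person would: the job done as asked, in the order asked, and still so for the second after the job is handed in, while the arm keeps its last pose, push and grip.
It also fails if it takes over 48 s, if anything falls off the work surface, if the arm or the gripper's body presses on something with over 40 N, if the wrist force passes 120 N, or if a joint passes its speed limit or range.

## Robot

A 7-joint arm with a two-finger parallel gripper is mounted at the origin on a cart in front of the work surface, level with it; the furniture and walls round the work are solid. World frame = base frame: x ahead of the robot, y to its left, z up, the work surface at z = 0. Lengths are in m, angles in rad, forces in N, time in s.
With the tool pointing down it reaches from about 0.4 to 0.875 m from the base axis. Payload 19.3 kg.
Tool frame: the origin (TCP) lies at the very end of the fingers, on their centre line; the grasp point (between the pads) lies 19 mm behind it; z points along the fingers, y is the direction in which the jaws open and shut (so a half turn about z gives the same grasp; the last joint's range is limited). The gripper opens to 85 mm and grips with 20 to 120 N. Pads are 22 mm wide; open, the fingers measure 114 mm over their backs; the gripper's body (76 mm by 85 mm) begins 54 mm behind the grasp point. The pads swing forward as they close: fully open they stand 13 mm farther back than shut.
Start: joints at [1.244, 0.521, -0.036, 1.599, 0.021, 1.021, -0.113], TCP at [0.159, -0.605, 0.231] pointing down, gripper open.
Joint ranges: [-2.91, 2.91], [-0.3, 2.13], [-1.5, 1.42], [0.17, 2.43], [-1.26, 4.41], [0.16, 1.93], [-2.52, 2.52]. Speed limits (rad/s): [1.89, 1.89, 2.39, 2.39, 3.01, 3.01, 3.01].

## Interface

Orientations are given as [roll, pitch, yaw] about the fixed x, y, z axes, in that order (R = Rz(yaw) Ry(pitch) Rx(roll)).
In Python, from workcell import bot gives the robot as it stands.
- The arm moves only by the tool apply_moves, never from a script. Its argument "commands" is a list of rows, each an object with "travel": the shift along the tool's x, y, z in m, a list of three; "twist": the turn, a rotation vector about the tool's x, y, z in degrees, a list of three; "claw": the finger opening in m, from 0 to 0.0854. A call has 1 to 10 rows; each row is the pose to reach, as a shift and turn from the pose commanded when the call began, along the tool's axes at that moment; what a row does not reach only later rows make up. A row lasts 1/10 s, in which the tool goes at most 50 mm and 8.59 degrees, less where a joint would pass 70% of its speed; a pose out of reach is approached as far as the arm can. A call with a gripper value outside its range is refused whole. The fingers move at their own pace and stop on an object; "force" is the grip in N (left out, the last holds). Time passes only in rows, so rows that repeat a pose let the fingers close. It gives the time, the measured TCP pose, the force and the opening at its end, in the units of the state.
- bot.observe(): the state, without advancing time (a new reading comes with each control period).
- bot.grab_frame(name): name is "side" or "top"; returns a dict with "frame" (420x560x3 uint8, blue, green, red), "fx", "fy", "cx", "cy" (pixels), "pose" (4x4, takes a point from camera to world coordinates). Camera axes: x right, y up, looking along -z (the intrinsics and any distortion apply to the point x, -y, -z); pixel columns grow to the right and rows downward; lengths in m; the calibration is good to about 2 mm. A picture is of the moment at which its call begins. There is no depth.
- bot.job_done(): hands the job in, once; it reports no verdict.
The state is a dict: "clock": time; "qpos": joint angles; "qd": joint speeds; "joint_efforts": joint torques, N m; "position": TCP position; "tool_rot": TCP orientation; "force": force on the tool from outside, world axes, zero at the start; "moment": the same for the moment, N m; "grip_width": finger opening in m.
Only numpy, scipy, OpenCV 4.12 (cv2) and the standard library are available. Lean on these libraries where they do the work, as an engineer would, in place of code of your own. Each camera call takes 0.05 s, during which the arm holds its last target.

## Working session

There is one attempt and no reset: what is moved stays moved. The work goes in short steps, Python scripts to look and compute and a tool call to move; the robot and the scene stay as the last step left them, time stands still between calls to the robot, and variables do not carry over. Pictures are saved under pics/ and viewed, and the job is handed in when it is done.

Besides the shell and the picture viewer there is one more tool, called after ">>>" in YAML: its name, and indented under it one key for each argument. apply_moves: Moves the arm, as the interface text tells. Its arguments: {"type":"object","properties":{"commands":{"type":"array"},"force":{"type":"number"}},"required":["commands"]}

```bash
mkdir -p pics; ls; python3 - <<'E'
from workcell import bot
import cv2
s=bot.observe()
for k,v in s.items(): print(k,v)
for n in("top","side"):
    f=bot.grab_frame(n); cv2.imwrite(f"pics/{n}0.png",f["frame"])
    print(n,f["fx"],f["fy"],f["cx"],f["cy"],f["pose"],[k for k in f])
E
```

```text
pics
clock 0.0
qpos [ 1.24382968  0.52203536 -0.03631003  1.5999987   0.02120676  1.02109288
 -0.11277683]
qd [ 1.27975329e-03  5.71655298e-05  9.55963651e-04 -5.03179739e-04
 -2.48396000e-03 -2.41277760e-03  1.06124950e-05]
joint_efforts [-3.62401865e-03 -9.27114630e+01  1.97793156e+00 -3.69935596e+01
  1.77597388e-02  8.11631558e-03  5.93582672e-05]
position [ 0.15858937 -0.60419877  0.23071596]
tool_rot [-3.14044752e+00  9.60978643e-05  2.56768197e-01]
force [-0.52510432 -0.81050112 -0.71542275]
moment [-0.06387413  0.01685511 -0.01743507]
grip_width 0.08532538855944889
top 422.831364929205 422.831364929205 277.52514067543353 201.0338094481568 [[ 0.0069356   0.98306215 -0.18314123  0.35329429]
 [-0.99993244  0.00852636  0.0079      0.00336577]
 [ 0.00932771  0.18307407  0.98305487  1.11556301]
 [ 0.          0.          0.          1.        ]] ['frame', 'fx', 'fy', 'cx', 'cy', 'pose']
side 460.66397900061224 460.66397900061224 282.42999102570474 206.68947483477615 [[-0.87582647  0.27809176 -0.39445274  0.13807675]
 [-0.48228322 -0.47349318  0.73702585  0.73895579]
 [ 0.01819014  0.83574469  0.54881685  0.68492746]
 [ 0.          0.          0.          1.        ]] ['frame', 'fx', 'fy', 'cx', 'cy', 'pose']
```

View pics/top0.png

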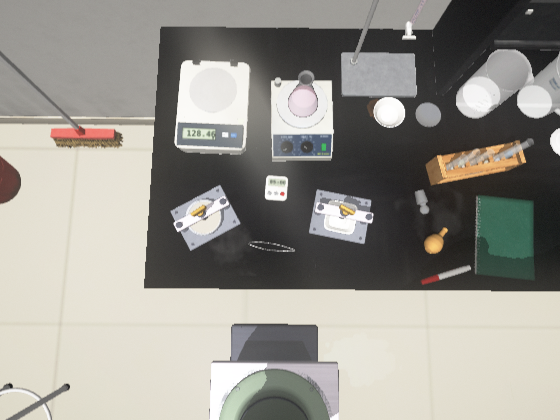

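View pics/side0.png

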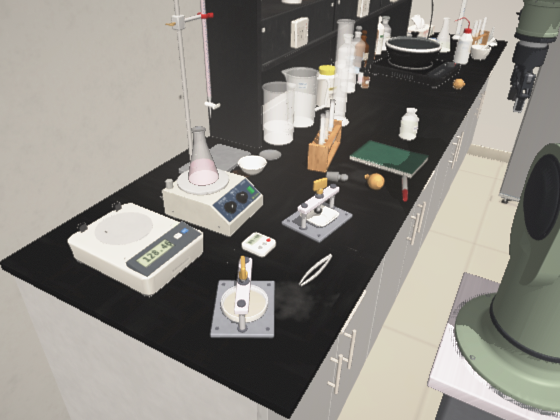

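The left clamp (+y, about pixel (205,215) in top) holds the round dish. The right one at (342,215) has the square boat. I'll zoom in on both.

```bash
python3 - <<'E'
import cv2,numpy as np
t=cv2.imread("pics/top0.png"); s=cv2.imread("pics/side0.png")
a=cv2.resize(t[180:255,160:250],None,fx=6,fy=6,interpolation=cv2.INTER_NEAREST)
b=cv2.resize(s[245:345,200:290],None,fx=5,fy=5,interpolation=cv2.INTER_NEAREST)
cv2.imwrite("pics/ztop.png",a);cv2.imwrite("pics/zside.png",b);print(a.shape,b.shape)
E
```

```text
(450, 540, 3) (500, 450, 3)
```

View pics/ztop.png

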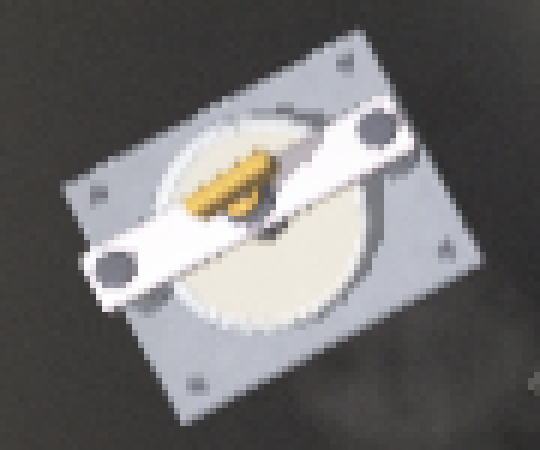

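View pics/zside.png

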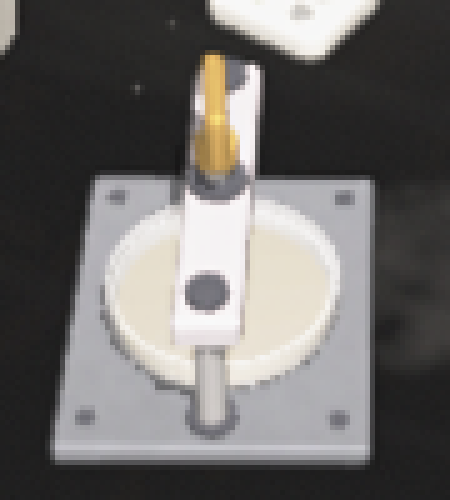

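```bash
cat > h.py <<'E'
import numpy as np,cv2
from workcell import bot
def ray(f,uv,z):
    u,v=uv; d=np.array([(u-f["cx"])/f["fx"],-(v-f["cy"])/f["fy"],-1.0])
    P=np.array(f["pose"]); d=P[:3,:3]@d; o=P[:3,3]
    return o+d*(z-o[2])/d[2]
def proj(f,p):
    P=np.array(f["pose"]); c=P[:3,:3].T@(np.array(p)-P[:3,3])
    return np.array([f["cx"]+f["fx"]*c[0]/-c[2], f["cy"]-f["fy"]*c[1]/-c[2]])
def brass(im):
    h=cv2.cvtColor(im,cv2.COLOR_BGR2HSV); return cv2.inRange(h,(10,130,60),(30,255,255))
E
python3 - <<'E'
from h import *
f=bot.grab_frame("top"); g=bot.grab_frame("side")
im=f["frame"]; 
# base
x0,y0=160,180; c=im[180:255,160:250].astype(int)
m=(c.max(2)>120).astype(np.uint8); 
cs,_=cv2.findContours(m,cv2.RETR_EXTERNAL,cv2.CHAIN_APPROX_NONE); k=max(cs,key=cv2.contourArea)
r=cv2.minAreaRect(k); bx=cv2.boxPoints(r)+[160,180]
W=np.array([ray(f,p,.01)[:2] for p in bx]); print(bx,W,"centre",W.mean(0))
for i in range(4):
    d=W[(i+1)%4]-W[i]; print("edge",np.linalg.norm(d),np.degrees(np.arctan2(d[1],d[0])))
for n,F,(a,b,c0,d0) in(("top",f,(180,255,160,250)),("side",g,(245,345,200,290))):
    m=brass(F["frame"][a:b,c0:d0]); n_,l,s,ct=cv2.connectedComponentsWithStats(m)
    i=1+np.argmax(s[1:,4]); ys,xs=np.where(l==i); print(n,s[i],ct[i]+[c0,a])
    for y in range(ys.min(),ys.max()+1): print(y+a,[xs[ys==y].min()+c0,xs[ys==y].max()+c0], end=' ')
    print()
    # dark nuts
    q=cv2.cvtColor(F["frame"][a:b,c0:d0],cv2.COLOR_BGR2GRAY)
# nuts in top by eye from zoom
for F,p,q in((f,(160+378/6,180+126/6),(160+114/6,180+269/6)),(g,(200+232/5,245+75/5),(200+207/5,245+291/5))):
    A,B=ray(F,np.array(p)-.5,.08),ray(F,np.array(q)-.5,.08); d=A-B; print("nuts",A,B,(A+B)/2,np.linalg.norm(d),np.degrees(np.arctan2(d[1],d[0])))
E
```

```text
[[166.44982433 212.09342957]
 [219.44290924 183.83045006]
 [240.61937714 223.53633118]
 [187.62628937 251.79930878]] [[0.52701293 0.28754892]
 [0.604746   0.15026598]
 [0.49818474 0.09118088]
 [0.42316127 0.22697045]] centre [0.51327623 0.18899156]
edge 0.15776259918699448 -60.48036665789525
edge 0.12184560118923365 -150.99291435941285
edge 0.15513648041384148 118.92056456809217
edge 0.12022861408372439 30.25575566436137
top [31 26 14 10 46] [197.58695652 210.26086957]
206 [np.int64(202), np.int64(204)] 207 [np.int64(200), np.int64(204)] 208 [np.int64(199), np.int64(203)] 209 [np.int64(197), np.int64(202)] 210 [np.int64(196), np.int64(200)] 211 [np.int64(194), np.int64(199)] 212 [np.int64(193), np.int64(197)] 213 [np.int64(191), np.int64(196)] 214 [np.int64(191), np.int64(194)] 215 [np.int64(193), np.int64(193)] 
side [40 11  7 23 99] [242.71717172 268.71717172]
256 [np.int64(241), np.int64(243)] 257 [np.int64(241), np.int64(244)] 258 [np.int64(241), np.int64(244)] 259 [np.int64(241), np.int64(244)] 260 [np.int64(241), np.int64(244)] 261 [np.int64(241), np.int64(244)] 262 [np.int64(2
[... 178 characters left out ...]
, np.int64(244)] 268 [np.int64(241), np.int64(241)] 269 [np.int64(241), np.int64(244)] 270 [np.int64(241), np.int64(244)] 271 [np.int64(241), np.int64(244)] 272 [np.int64(241), np.int64(246)] 273 [np.int64(240), np.int64(246)] 274 [np.int64(240), np.int64(246)] 275 [np.int64(240), np.int64(246)] 276 [np.int64(240), np.int64(246)] 277 [np.int64(240), np.int64(246)] 278 [np.int64(240), np.int64(245)] 
nuts [0.54638126 0.13200318 0.08      ] [0.48578891 0.23830372 0.08      ] [0.51608509 0.18515345 0.08      ] 0.12235700485305033 -60.31643595289613
nuts [0.54258957 0.13549729 0.08      ] [0.48489409 0.24236674 0.08      ] [0.51374183 0.18893202 0.08      ] 0.12144895219441705 -61.63677410776799
```

```bash
python3 - <<'E'
from h import *
f=bot.grab_frame("top"); g=bot.grab_frame("side")
C=np.array([.5145,.1875])
for th in (-52,-56,-60,-64):
    d=np.array([np.cos(np.radians(th)),np.sin(np.radians(th))])*.020
    print(th,[proj(F,[*(C+s*d),.124]).round(1).tolist() for F in(f,g) for s in(-1,1)])
a,b=ray(g,(242.5,256),.124),ray(g,(242.5,264),.124); d=a-b; print("side line az",a,b,np.degrees(np.arctan2(d[1],d[0])))
hsv=cv2.cvtColor(f["frame"],cv2.COLOR_BGR2HSV); m=brass(f["frame"])[200:218,185:210]; v=hsv[200:218,185:210,2]
for r in range(3,17): print(r+200,' '.join(f"{v[r,c] if m[r,c] else 0:3d}" for c in range(25)))
ys,xs=np.where((m>0)&(v>195)); pts=np.array([ray(f,(x+185,y+200),.124)[:2] for x,y in zip(xs,ys)],np.float32)
vx,vy,x,y=cv2.fitLine(pts,cv2.DIST_L2,0,.01,.01).ravel(); print(len(pts),np.degrees(np.arctan2(vy,vx)),x,y)
t=(pts-[x,y])@[vx,vy]; print(t.min(),t.max())
E
```

```text
-52 [[189.6, 215.2], [203.3, 205.0], [243.9, 268.7], [242.0, 255.0]]
-56 [[189.2, 214.7], [203.6, 205.5], [243.2, 268.7], [242.8, 254.9]]
-60 [[189.0, 214.2], [203.9, 206.0], [242.4, 268.8], [243.5, 254.9]]
-64 [[188.7, 213.7], [204.2, 206.5], [241.6, 268.7], [244.2, 254.9]]
side line az [0.52432959 0.17392162 0.124     ] [0.51162278 0.1935026  0.124     ] -57.01899050756271
203   0   0   0   0   0   0   0   0   0   0   0   0   0   0   0   0   0   0   0   0   0   0   0   0   0
204   0   0   0   0   0   0   0   0   0   0   0   0   0   0   0   0   0   0   0   0   0   0   0   0   0
205   0   0   0   0   0   0   0   0   0   0   0   0   0   0   0   0   0   0   0   0   0   0   0   0   0
206   0   0   0   0   0   0   0   0   0   0   0   0   0   0   0   0   0 233 234 195   0   0   0   0   0
207   0   0   0   0   0   0   0   0   0   0   0   0   0   0   0 236 238 240 236 183   0   0   0   0   0
208   0   0   0   0   0   0   0   0   0   0   0   0   0   0 234 237 242 223 189   0   0   0   0   0   0
209   0   0   0   0   0   0   0   0   0   0   0   0 231 238 241 234 206 170   0   0   0   0   0   0   0
210   0   0   0   0   0   0   0   0   0   0   0 235 237 242 222 190   0   0   0   0   0   0   0   0   0
211   0   0   0   0   0   0   0   0   0 233 237 241 233 208 167   0   0   0   0   0   0   0   0   0   0
212   0   0   0   0   0   0   0   0 235 238 242 221 189   0   0   0   0 209   0   0   0   0   0   0   0
213   0   0   0   0   0   0 233 239 242 232 208 169   0   0   0   0 222 203   0   0   0   0   0   0   0
214   0   0   0   0   0   0   0 243 220 189   0   0   0 216 235 245 223   0   0   0   0   0   0   0   0
215   0   0   0   0   0   0   0   0   0   0   0   0   0   0   0   0   0   0   0   0   0   0   0   0   0
216   0   0   0   0   0   0   0   0   0   0   0   0   0   0   0   0   0   0   0   0   0   0   0   0   0
42 -58.14297 0.51321214 0.1841981
-0.016586907 0.015960025
```

Findings:
- **Clamp_1 axis:** about (0.514, 0.187).
- **Clamp yaw:** about 29.5° (bar at -60.5°).
- **Wing:** at -57° (mod 180), so the screw is near 2.4 rad, which is inside its stated range.
- **Expected wing heading when seated:** about -15.5°.

Next I move over there in an arc.

>>> apply_moves:
  commands:
    - {"travel": [0.043,-0.02,-0.02],"twist": [0,0,-6]}
    - {"travel": [0.087,-0.04,-0.04],"twist": [0,0,-12]}
    - {"travel": [0.13,-0.06,-0.06],"twist": [0,0,-18]}
    - {"travel": [0.174,-0.08,-0.06],"twist": [0,0,-24]}
    - {"travel": [0.218,-0.1,-0.06],"twist": [0,0,-30]}
    - {"travel": [0.26,-0.122,-0.06],"twist": [0,0,-36]}
    - {"travel": [0.29,-0.16,-0.06],"twist": [0,0,-42]}
    - {"travel": [0.32,-0.2,-0.06],"twist": [0,0,-48]}
    - {"travel": [0.355,-0.235,-0.06],"twist": [0,0,-54]}
    - {"travel": [0.385,-0.275,-0.06],"twist": [0,0,-60]}
  force: 30

```text
invalid input at $.commands[0]: expected keys travel, twist, claw
```

>>> apply_moves:
  commands:
    - {"travel": [0.043,-0.02,-0.02],"twist": [0,0,-6],"claw": 0.085}
    - {"travel": [0.087,-0.04,-0.04],"twist": [0,0,-12],"claw": 0.085}
    - {"travel": [0.13,-0.06,-0.06],"twist": [0,0,-18],"claw": 0.085}
    - {"travel": [0.174,-0.08,-0.06],"twist": [0,0,-24],"claw": 0.085}
    - {"travel": [0.218,-0.1,-0.06],"twist": [0,0,-30],"claw": 0.085}
    - {"travel": [0.26,-0.122,-0.06],"twist": [0,0,-36],"claw": 0.085}
    - {"travel": [0.29,-0.16,-0.06],"twist": [0,0,-42],"claw": 0.085}
    - {"travel": [0.32,-0.2,-0.06],"twist": [0,0,-48],"claw": 0.085}
    - {"travel": [0.355,-0.235,-0.06],"twist": [0,0,-54],"claw": 0.085}
    - {"travel": [0.385,-0.275,-0.06],"twist": [0,0,-60],"claw": 0.085}
  force: 30

```text
clock: 1.3
position: [0.4621, -0.2391, 0.2915]
tool_rot: [3.141, 0.0, 1.308]
force: [0.5, -0.2, -0.9]
grip_width: 0.0849
```

```bash
cat >> h.py <<'E'
def to(tgts,psi0=None):
    s=bot.observe(); p=np.array(s["position"]); ps=s["tool_rot"][2] if psi0 is None else np.radians(psi0)
    from scipy.spatial.transform import Rotation as R
    M=R.from_euler("xyz",s["tool_rot"]).as_matrix()
    for t in tgts: print(np.round(M.T@(np.array(t[:3])-p),4), "twist z", round(-(t[3]-np.degrees(s["tool_rot"][2])),1))
E
python3 -c "
from h import *
to([(.5,-.1,.29,100),(.518,.04,.28,123),(.514,.187,.22,123),(.514,.187,.16,123)])"
```

```text
[0.1441 0.0005 0.0015] twist z -25.1
[ 0.284  -0.0185  0.0114] twist z -48.1
[ 0.4249 -0.0606  0.0714] twist z -48.1
[ 0.4249 -0.0606  0.1314] twist z -48.1
```

>>> apply_moves:
  commands:
    - {"travel": [0.048,0,0],"twist": [0,0,-8],"claw": 0.085}
    - {"travel": [0.096,0,0],"twist": [0,0,-16],"claw": 0.085}
    - {"travel": [0.144,0,0],"twist": [0,0,-24],"claw": 0.085}
    - {"travel": [0.19,-0.006,0],"twist": [0,0,-32],"claw": 0.085}
    - {"travel": [0.238,-0.012,0.005],"twist": [0,0,-40],"claw": 0.085}
    - {"travel": [0.284,-0.019,0.011],"twist": [0,0,-48],"claw": 0.085}
    - {"travel": [0.325,-0.03,0.02],"twist": [0,0,-48],"claw": 0.085}
    - {"travel": [0.37,-0.045,0.035],"twist": [0,0,-48],"claw": 0.085}
    - {"travel": [0.41,-0.056,0.05],"twist": [0,0,-48],"claw": 0.085}
    - {"travel": [0.425,-0.061,0.07],"twist": [0,0,-48],"claw": 0.085}

```text
clock: 2.3
position: [0.5139, 0.1898, 0.2213]
tool_rot: [3.14, -0.001, 2.146]
force: [0.2, -1.0, -0.1]
grip_width: 0.0851
```

```bash
python3 -c "
from h import *
for n in('top','side'):
    F=bot.grab_frame(n); cv2.imwrite(f'pics/{n}1.png',F['frame']); 
    (a,b,c,d)=(150,260,130,290) if n=='top' else (180,340,160,320)
    cv2.imwrite(f'pics/{n}1z.png',cv2.resize(F['frame'][a:b,c:d],None,fx=3.5,fy=3.5,interpolation=cv2.INTER_CUBIC))
s=bot.observe();print(s['clock'],s['qpos'],s['position'],s['tool_rot'],s['force'],s['moment'])
to([(.514,.187,.15,123),(.514,.187,.091,123)])"
```

```text
2.4 [ 0.04819626  0.48705866 -0.694174    1.79451801  0.36292878  0.99441211
 -0.21597203] [0.51292416 0.1875722  0.21927873] [-3.13896956e+00 -1.81871234e-03  2.14573099e+00] [-0.64532936 -0.69265015 -0.59078025] [-0.06298655  0.02896288  0.01781476]
[-0.0012  0.0008  0.0693] twist z -0.1
[-0.0013  0.0009  0.1283] twist z -0.1
```

View pics/side1z.png

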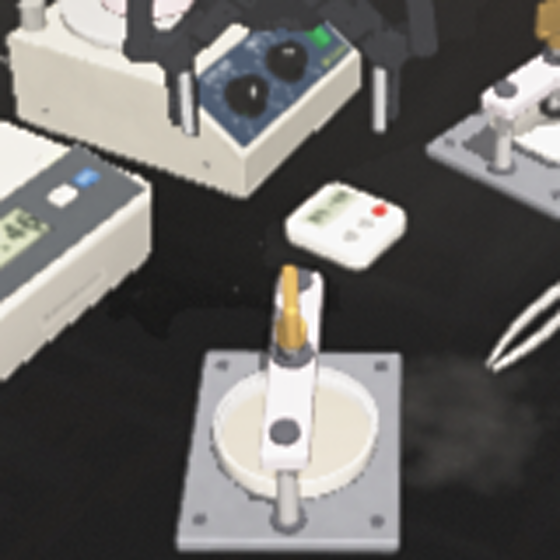

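View pics/top1z.png

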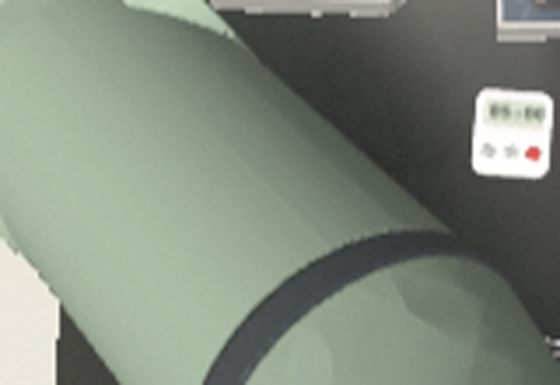

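```bash
python3 -c "
from h import *
g=bot.grab_frame('side'); s=bot.observe(); p=np.array(s['position'])
from scipy.spatial.transform import Rotation as R
M=R.from_euler('xyz',s['tool_rot']).as_matrix()
for q in ([0,.0425,-.013],[0,-.0425,-.013],[0,.05,-.013],[0,-.05,-.013],[0,0,0]): print(q,proj(g,p+M@np.array(q)))
cv2.imwrite('pics/fz.png',cv2.resize(g['frame'][170:230,190:290],None,fx=7,fy=7,interpolation=cv2.INTER_NEAREST))
"
```

```text
[0, 0.0425, -0.013] [217.46309116 213.57538487]
[0, -0.0425, -0.013] [266.3522775  212.33440758]
[0, 0.05, -0.013] [213.1159033  213.68573159]
[0, -0.05, -0.013] [270.63287096 212.22575126]
[0, 0, 0] [242.22965274 219.07366733]
```

View pics/fz.png

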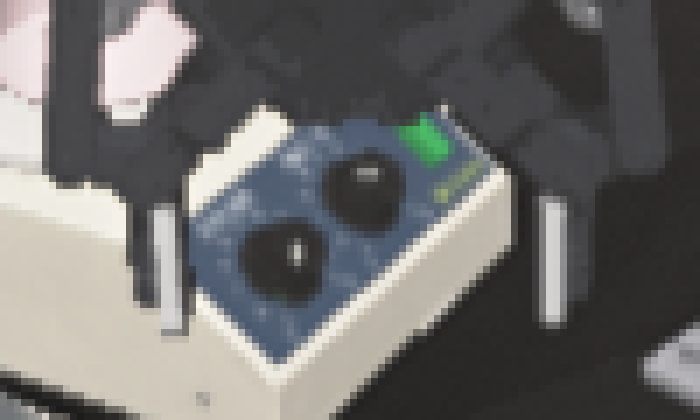

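Side view: the jaw inner faces are at u≈216.8 and 266.9 (mid 241.9), which matches the predicted TCP and the wing at u≈242.5. The dish and the base look undisturbed, so I descend and grip gently.

>>> apply_moves:
  commands:
    - {"travel": [0,0,0.04],"twist": [0,0,0],"claw": 0.085}
    - {"travel": [0,0,0.08],"twist": [0,0,0],"claw": 0.06}
    - {"travel": [0,0,0.105],"twist": [0,0,0],"claw": 0.06}
    - {"travel": [0,0,0.12],"twist": [0,0,0],"claw": 0.06}
    - {"travel": [0,0,0.128],"twist": [0,0,0],"claw": 0.06}
    - {"travel": [0,0,0.128],"twist": [0,0,0],"claw": 0.06}
    - {"travel": [0,0,0.128],"twist": [0,0,0],"claw": 0.04}
    - {"travel": [0,0,0.128],"twist": [0,0,0],"claw": 0.03}
  force: 25

```text
clock: 3.25
position: [0.5152, 0.1854, 0.0945]
tool_rot: [3.14, 0.001, 2.141]
force: [0.4, -0.5, 0.7]
grip_width: 0.0318
```

```bash
cat > st.py <<'E'
from h import *
import sys
n=sys.argv[1]; g=bot.grab_frame('side'); s=bot.observe()
cv2.imwrite(f'pics/s{n}.png',cv2.resize(g['frame'][190:340,180:310],None,fx=4,fy=4,interpolation=cv2.INTER_CUBIC))
print(s['clock'],s['qpos'].round(3),s['position'].round(4),'yaw',np.degrees(s['tool_rot']).round(2),'F',s['force'].round(2),'M',s['moment'].round(3),s['grip_width'])
E
python3 st.py a
```

```text
3.3 [-0.028  0.651 -0.594  1.895  0.52   0.752 -0.346] [0.515  0.1854 0.0943] yaw [1.7992e+02 3.0000e-02 1.2270e+02] F [ 0.08  0.38 -0.99] M [ 0.025 -0.007 -0.   ] 0.029748679358908455
```

View pics/sa.png

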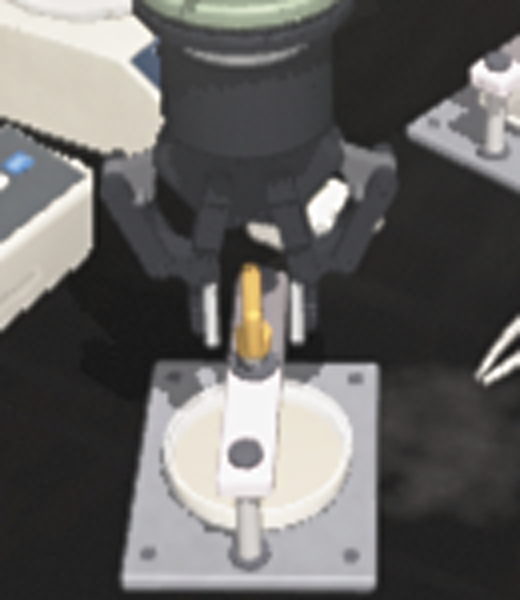

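The wing at zoom (251,310) sits between the pads (217 and 291), about 1 mm off centre. I trim by a millimetre or two and close.

>>> apply_moves:
  commands:
    - {"travel": [0.002,0.001,0.002],"twist": [0,0,0],"claw": 0.02}
    - {"travel": [0.002,0.001,0.002],"twist": [0,0,0],"claw": 0.012}
    - {"travel": [0.002,0.001,0.002],"twist": [0,0,0],"claw": 0.004}
    - {"travel": [0.002,0.001,0.002],"twist": [0,0,0],"claw": 0.004}
    - {"travel": [0.002,0.001,0.002],"twist": [0,0,0],"claw": 0.004}
    - {"travel": [0.002,0.001,0.002],"twist": [0,0,0],"claw": 0.004}
    - {"travel": [0.002,0.001,0.002],"twist": [0,0,0],"claw": 0.004}
  force: 30

```text
clock: 4.0
position: [0.5146, 0.1879, 0.0917]
tool_rot: [3.14, 0.0, 2.142]
force: [1.0, 0.8, 4.9]
grip_width: 0.0157
```

```bash
python3 st.py b
```

```text
4.05 [-0.034  0.655 -0.592  1.895  0.523  0.749 -0.353] [0.5146 0.1879 0.0917] yaw [179.94   0.   122.72] F [ 0.79 -0.15  5.78] M [ 0.108 -0.186  0.029] 0.015192338606517811
```

View pics/sb.png

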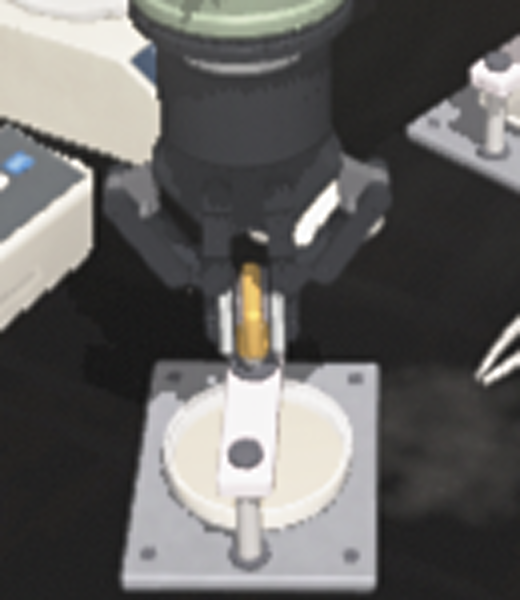

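```bash
python3 - <<'E'
from h import *
im=cv2.imread("pics/top0.png")
class D(dict):pass
f=bot.grab_frame("top")
for z in(.084,.09,.096,.1):
    print(z,[np.round((ray(f,p,z)[:2]-[.514,.1875])*1000,1).tolist() for p in((202,212),(202,213),(201,214),(200,214),(198,214))])
g=bot.grab_frame("side")
print([proj(g,[.514-.545*0,.1875,z]) for z in(.08,.09,.1,.11,.124)])
E
python3 -c "
import cv2
s=cv2.imread('pics/side0.png');t=cv2.imread('pics/top0.png')
cv2.imwrite('pics/z3.png',cv2.hconcat([cv2.resize(s[250:290,225:265],(400,400),interpolation=cv2.INTER_NEAREST),cv2.resize(t[200:220,185:205],(400,400),interpolation=cv2.INTER_NEAREST)]))"
```

```text
0.084 [[2.4, -6.4], [-0.1, -6.5], [-2.7, -4.1], [-2.7, -1.7], [-2.7, 3.2]]
0.09 [[1.4, -7.4], [-1.1, -7.5], [-3.6, -5.2], [-3.6, -2.7], [-3.6, 2.2]]
0.096 [[0.5, -8.5], [-2.0, -8.6], [-4.5, -6.2], [-4.5, -3.8], [-4.6, 1.1]]
0.1 [[-0.2, -9.2], [-2.6, -9.3], [-5.1, -6.9], [-5.1, -4.5], [-5.2, 0.3]]
[array([243.83538399, 279.37679121]), array([243.69011126, 275.4606003 ]), array([243.54301771, 271.49532466]), array([243.39406889, 267.48003562]), array([243.18235627, 261.77279084])]
```

View pics/z3.png

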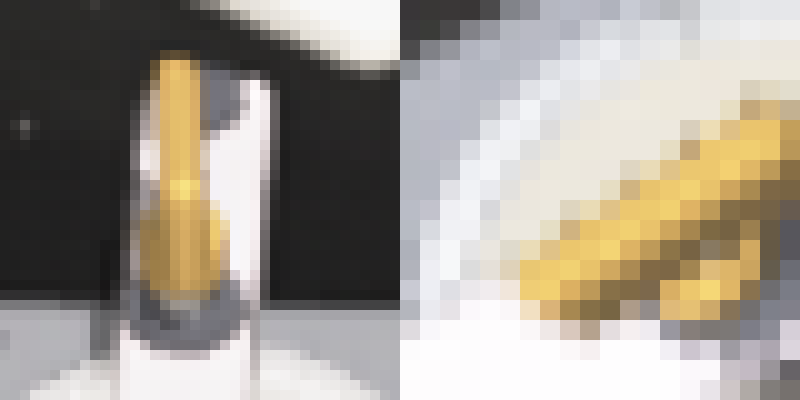

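The pads stopped at 15 mm. The zoom shows a brass hub about 15 mm across below the wing, up to z≈0.098, so the tips are closing on the hub. I open, lift about 11 mm and close on the wing only.

>>> apply_moves:
  commands:
    - {"travel": [0,0,0],"twist": [0,0,0],"claw": 0.03}
    - {"travel": [0,0,0],"twist": [0,0,0],"claw": 0.03}
    - {"travel": [0,0,-0.006],"twist": [0,0,0],"claw": 0.03}
    - {"travel": [0,0,-0.011],"twist": [0,0,0],"claw": 0.02}
    - {"travel": [0,0,-0.011],"twist": [0,0,0],"claw": 0.012}
    - {"travel": [0,0,-0.011],"twist": [0,0,0],"claw": 0.004}
    - {"travel": [0,0,-0.011],"twist": [0,0,0],"claw": 0.004}
    - {"travel": [0,0,-0.011],"twist": [0,0,0],"claw": 0.004}
    - {"travel": [0,0,-0.011],"twist": [0,0,0],"claw": 0.004}
    - {"travel": [0,0,-0.011],"twist": [0,0,0],"claw": 0.004}
  force: 30

```text
clock: 5.15
position: [0.5149, 0.1877, 0.103]
tool_rot: [3.14, 0.001, 2.142]
force: [-0.6, -1.5, 12.3]
grip_width: 0.0084
```

```bash
python3 st.py c
```

```text
5.2 [-0.026  0.639 -0.603  1.889  0.509  0.769 -0.341] [0.5148 0.1877 0.103 ] yaw [1.7992e+02 3.0000e-02 1.2270e+02] F [-0.61 -0.55 11.3 ] M [-0.217  0.016 -0.002] 0.008454907863469897
```

View pics/sc.png

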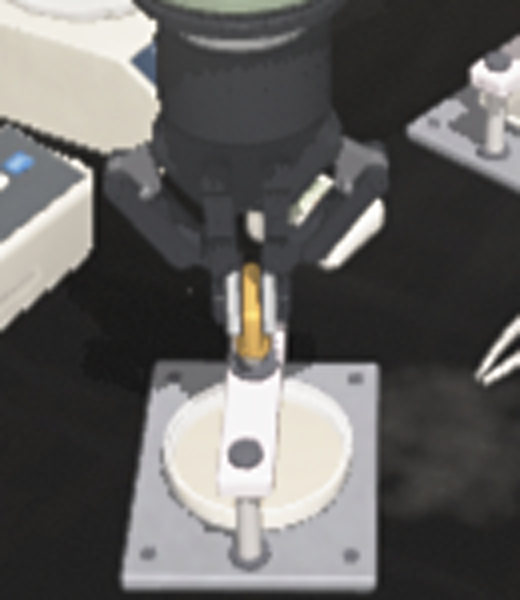

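Grip 8.5 mm on the wing (spec 9 mm), and the lateral force is near zero. Now I turn clockwise, which is +z twist about the downward tool axis.

>>> apply_moves:
  commands:
    - {"travel": [0,0,0],"twist": [0,0,4],"claw": 0.004}
    - {"travel": [0,0,0],"twist": [0,0,10],"claw": 0.004}
    - {"travel": [0,0,0],"twist": [0,0,16],"claw": 0.004}
    - {"travel": [0,0,0],"twist": [0,0,22],"claw": 0.004}
    - {"travel": [0,0,0],"twist": [0,0,28],"claw": 0.004}
    - {"travel": [0,0,0],"twist": [0,0,34],"claw": 0.004}
    - {"travel": [0,0,0],"twist": [0,0,38],"claw": 0.004}
    - {"travel": [0,0,0],"twist": [0,0,40],"claw": 0.004}
    - {"travel": [0,0,0],"twist": [0,0,40],"claw": 0.004}
  force: 35

```text
clock: 6.1
position: [0.5156, 0.1879, 0.103]
tool_rot: [3.139, -0.001, 1.442]
force: [6.1, 0.9, 5.8]
grip_width: 0.0084
```

```bash
python3 st.py d
```

```text
6.15 [-0.149  0.604 -0.425  1.894  0.366  0.716 -0.915] [0.5157 0.1879 0.103 ] yaw [ 1.7984e+02 -8.0000e-02  8.2680e+01] F [4.87 0.9  6.32] M [-0.034 -1.327 -0.064] 0.008216337680611717
```

View pics/sd.png

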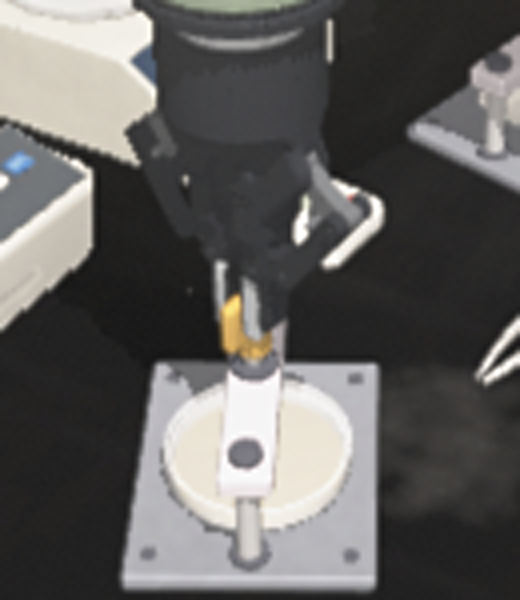

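The wing follows the tool. F_x of about 5 N says the screw axis is roughly 1 mm further +x (now tool +y), so I correct that while turning on. I'm also watching q7 (-0.92, limit -2.52).

>>> apply_moves:
  commands:
    - {"travel": [0,0.0012,0],"twist": [0,0,3],"claw": 0.004}
    - {"travel": [0,0.0012,0],"twist": [0,0,9],"claw": 0.004}
    - {"travel": [0,0.0012,0],"twist": [0,0,15],"claw": 0.004}
    - {"travel": [0,0.0012,0],"twist": [0,0,21],"claw": 0.004}
    - {"travel": [0,0.0012,0],"twist": [0,0,27],"claw": 0.004}
    - {"travel": [0,0.0012,0],"twist": [0,0,33],"claw": 0.004}
    - {"travel": [0,0.0012,0],"twist": [0,0,38],"claw": 0.004}
    - {"travel": [0,0.0012,0],"twist": [0,0,40],"claw": 0.004}
    - {"travel": [0,0.0012,0],"twist": [0,0,40],"claw": 0.004}

```text
clock: 7.05
position: [0.5166, 0.1875, 0.103]
tool_rot: [3.14, -0.002, 0.744]
force: [4.2, -1.9, 7.6]
grip_width: 0.0084
```

```bash
python3 st.py e
```

```text
7.1 [-0.28   0.584 -0.242  1.899  0.213  0.681 -1.475] [0.5166 0.1875 0.103 ] yaw [ 1.7993e+02 -1.2000e-01  4.2670e+01] F [ 4.59 -0.33  7.58] M [-0.439 -0.843 -0.055] 0.00830538039471831
```

View pics/se.png

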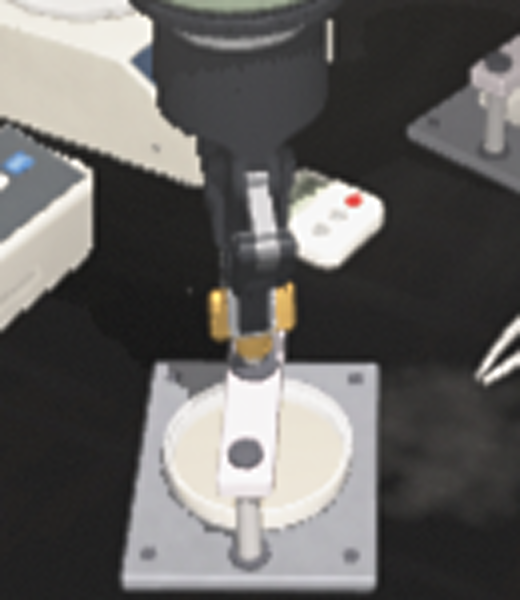

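q7 is moving linearly and should end near -2.3, within range. Mz of about -0.055 agrees with the stated screw friction. I continue, with another 1 mm correction to +x.

>>> apply_moves:
  commands:
    - {"travel": [0.0007,0.0007,0],"twist": [0,0,3],"claw": 0.004}
    - {"travel": [0.0007,0.0007,0],"twist": [0,0,9],"claw": 0.004}
    - {"travel": [0.0007,0.0007,0],"twist": [0,0,15],"claw": 0.004}
    - {"travel": [0.0007,0.0007,0],"twist": [0,0,21],"claw": 0.004}
    - {"travel": [0.0007,0.0007,0],"twist": [0,0,27],"claw": 0.004}
    - {"travel": [0.0007,0.0007,0],"twist": [0,0,33],"claw": 0.004}
    - {"travel": [0.0007,0.0007,0],"twist": [0,0,38],"claw": 0.004}
    - {"travel": [0.0007,0.0007,0],"twist": [0,0,42],"claw": 0.004}
    - {"travel": [0.0007,0.0007,0],"twist": [0,0,45],"claw": 0.004}
    - {"travel": [0.0007,0.0007,0],"twist": [0,0,45],"claw": 0.004}

```text
clock: 8.1
position: [0.5171, 0.1865, 0.103]
tool_rot: [3.141, -0.001, -0.043]
force: [0.6, -6.5, 13.8]
grip_width: 0.0084
```

```bash
python3 st.py f
```

```text
8.15 [-0.433  0.577 -0.03   1.906  0.029  0.658 -2.093] [0.5171 0.1865 0.103 ] yaw [ 1.7996e+02 -7.0000e-02 -2.3700e+00] F [ 0.57 -6.44 13.41] M [-1.424  0.03  -0.035] 0.008634760480503807
```

>>> apply_moves:
  commands:
    - {"travel": [0,0.0012,0],"twist": [0,0,3],"claw": 0.004}
    - {"travel": [0,0.0012,0],"twist": [0,0,6],"claw": 0.004}
    - {"travel": [0,0.0012,0],"twist": [0,0,8],"claw": 0.004}
    - {"travel": [0,0.0012,0],"twist": [0,0,8],"claw": 0.004}

```text
clock: 8.55
position: [0.5171, 0.1862, 0.103]
tool_rot: [-3.141, -0.001, -0.181]
force: [-0.3, -2.2, 11.3]
grip_width: 0.0086
```

```bash
python3 st.py g
```

```text
8.6 [-0.459  0.577  0.007  1.908 -0.005  0.654 -2.2  ] [0.517  0.1862 0.103 ] yaw [-1.7997e+02 -8.0000e-02 -1.0320e+01] F [ 0.78 -0.72 11.56] M [-0.442 -0.007 -0.059] 0.007791454491230206
```

>>> apply_moves:
  commands:
    - {"travel": [0,0,0],"twist": [0,0,1],"claw": 0.004}
    - {"travel": [0,0,0],"twist": [0,0,2],"claw": 0.004}
    - {"travel": [0,0,0],"twist": [0,0,3],"claw": 0.004}
    - {"travel": [0,0,0],"twist": [0,0,3],"claw": 0.004}

```text
clock: 9.0
position: [0.5171, 0.1861, 0.103]
tool_rot: [-3.141, -0.001, -0.233]
force: [0.3, -2.8, 11.9]
grip_width: 0.0083
```

```bash
python3 st.py h
```

```text
9.05 [-0.469  0.578  0.021  1.909 -0.018  0.654 -2.24 ] [0.517  0.1861 0.103 ] yaw [-1.7996e+02 -8.0000e-02 -1.3310e+01] F [ 0.6  -1.04 11.56] M [-0.474  0.075 -0.069] 0.008136742315445212
```

Not seated yet (Mz still at friction level). Small steps from here.

>>> apply_moves:
  commands:
    - {"travel": [0,0,0],"twist": [0,0,1],"claw": 0.004}
    - {"travel": [0,0,0],"twist": [0,0,2],"claw": 0.004}
    - {"travel": [0,0,0],"twist": [0,0,2],"claw": 0.004}

```text
clock: 9.35
position: [0.5171, 0.1861, 0.103]
tool_rot: [-3.141, -0.001, -0.268]
force: [0.3, -2.4, 11.8]
grip_width: 0.0079
```

```bash
python3 st.py i
```

```text
9.4 [-0.476  0.578  0.03   1.909 -0.027  0.653 -2.267] [0.517  0.1861 0.103 ] yaw [-1.7996e+02 -7.0000e-02 -1.5310e+01] F [-1.000e-02 -2.070e+00  1.116e+01] M [-0.483  0.073 -0.021] 0.008437553479670023
```

>>> apply_moves:
  commands:
    - {"travel": [0,0,0],"twist": [0,0,1],"claw": 0.004}
    - {"travel": [0,0,0],"twist": [0,0,2],"claw": 0.004}
    - {"travel": [0,0,0],"twist": [0,0,2],"claw": 0.004}

```text
clock: 9.7
position: [0.517, 0.186, 0.103]
tool_rot: [-3.141, -0.001, -0.302]
force: [-1.2, -2.4, 11.4]
grip_width: 0.0084
```

```bash
python3 st.py j
```

```text
9.75 [-0.483  0.578  0.04   1.91  -0.035  0.653 -2.294] [0.517 0.186 0.103] yaw [-1.7997e+02 -8.0000e-02 -1.7270e+01] F [ 1.34 -2.46 12.22] M [-0.624 -0.033  0.62 ] 0.008245436567864653
```

Mz jumped to +0.62 N m at yaw -17.3°, ten times the friction. Contact began between -15.3° and -17.3°, and vision predicted -15.5°, so the screw is seated. I take the stop at about -16° and back off to 74°, a twist of -91.3° from here.

>>> apply_moves:
  commands:
    - {"travel": [0,0,0],"twist": [0,0,-3],"claw": 0.004}
    - {"travel": [0,0,0],"twist": [0,0,-8],"claw": 0.004}
    - {"travel": [0,0,0],"twist": [0,0,-14],"claw": 0.004}
    - {"travel": [0,0,0],"twist": [0,0,-20],"claw": 0.004}
    - {"travel": [0,0,0],"twist": [0,0,-26],"claw": 0.004}
    - {"travel": [0,0,0],"twist": [0,0,-32],"claw": 0.004}
    - {"travel": [0,0,0],"twist": [0,0,-38],"claw": 0.004}
    - {"travel": [0,0,0],"twist": [0,0,-43],"claw": 0.004}
    - {"travel": [0,0,0],"twist": [0,0,-46],"claw": 0.004}
    - {"travel": [0,0,0],"twist": [0,0,-46],"claw": 0.004}

```text
clock: 10.75
position: [0.517, 0.187, 0.103]
tool_rot: [-3.141, -0.002, 0.504]
force: [-0.2, 3.3, 9.0]
grip_width: 0.0083
```

```bash
python3 st.py k
```

```text
10.8 [-0.324  0.58  -0.18   1.901  0.157  0.672 -1.666] [0.517 0.187 0.103] yaw [-1.7997e+02 -1.2000e-01  2.8760e+01] F [0.36 3.45 9.58] M [0.594 0.143 0.024] 0.008433585802562905
```

>>> apply_moves:
  commands:
    - {"travel": [0.0003,-0.0006,0],"twist": [0,0,-3],"claw": 0.004}
    - {"travel": [0.0003,-0.0006,0],"twist": [0,0,-9],"claw": 0.004}
    - {"travel": [0.0003,-0.0006,0],"twist": [0,0,-15],"claw": 0.004}
    - {"travel": [0.0003,-0.0006,0],"twist": [0,0,-21],"claw": 0.004}
    - {"travel": [0.0003,-0.0006,0],"twist": [0,0,-27],"claw": 0.004}
    - {"travel": [0.0003,-0.0006,0],"twist": [0,0,-33],"claw": 0.004}
    - {"travel": [0.0003,-0.0006,0],"twist": [0,0,-38],"claw": 0.004}
    - {"travel": [0.0003,-0.0006,0],"twist": [0,0,-42],"claw": 0.004}
    - {"travel": [0.0003,-0.0006,0],"twist": [0,0,-45.2],"claw": 0.004}
    - {"travel": [0.0003,-0.0006,0],"twist": [0,0,-45.2],"claw": 0.004}

```text
clock: 11.8
position: [0.5162, 0.1877, 0.103]
tool_rot: [3.142, -0.001, 1.293]
force: [-5.7, 3.1, 14.9]
grip_width: 0.0086
```

```bash
python3 st.py l; python3 -c "
from h import *
t=bot.grab_frame('top')['frame']; s=bot.grab_frame('side')['frame']
cv2.imwrite('pics/full2.png',np.vstack([t[130:300],s[150:380]]))"
```

```text
11.85 [-0.174  0.601 -0.39   1.893  0.334  0.711 -1.037] [0.5162 0.1877 0.103 ] yaw [ 1.800e+02 -7.000e-02  7.398e+01] F [-5.42  2.51 14.64] M [0.632 1.166 0.087] 0.008249714506266489
```

View pics/sl.png

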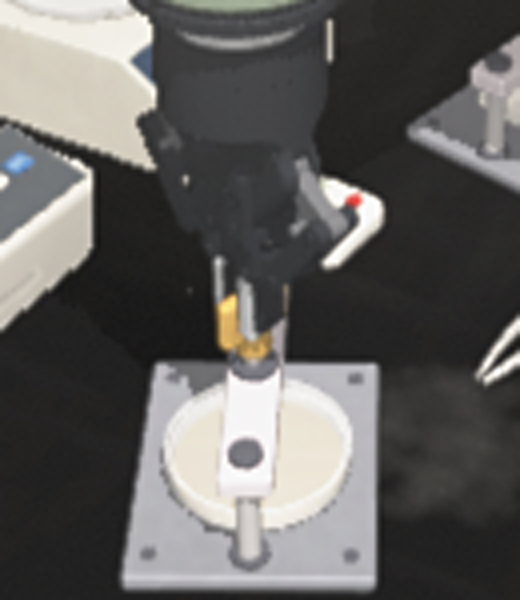

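View pics/full2.png

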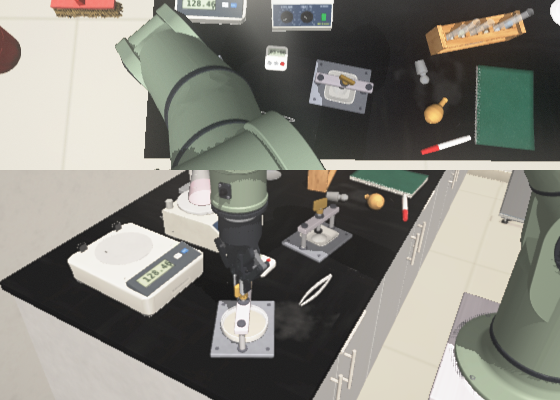

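The wing turned back with the tool to 74.0°, still gripped, and the dish, boat, timer and tweezers are where they were. I relieve the small side load and settle.

>>> apply_moves:
  commands:
    - {"travel": [0,-0.0006,0],"twist": [0,0,0],"claw": 0.004}
    - {"travel": [0,-0.0006,0],"twist": [0,0,0],"claw": 0.004}
    - {"travel": [0,-0.0006,0],"twist": [0,0,0],"claw": 0.004}
    - {"travel": [0,-0.0006,0],"twist": [0,0,0],"claw": 0.004}
    - {"travel": [0,-0.0006,0],"twist": [0,0,0],"claw": 0.004}

```text
clock: 12.45
position: [0.5161, 0.1878, 0.103]
tool_rot: [3.141, -0.001, 1.29]
force: [-2.7, 2.0, 10.8]
grip_width: 0.0086
```

```bash
python3 st.py m; python3 -c "
from workcell import bot
s=bot.observe(); print(s['qd'].round(4)); print(bot.job_done())"
```

```text
12.5 [-0.175  0.6   -0.389  1.894  0.334  0.71  -1.038] [0.5161 0.1878 0.103 ] yaw [ 1.7995e+02 -8.0000e-02  7.3940e+01] F [-2.27  2.02 11.55] M [0.407 0.408 0.023] 0.008088107565172326
[ 0.0011 -0.0016  0.0005  0.0011  0.0013  0.0007 -0.0018]
the job is handed in; nothing more can be done
None
```

The round petri dish was in the left clamp (clamp_1), so I worked on that one. I turned its thumbscrew clockwise by about 139° until it seated, then backed it off about a quarter turn. The arm handed in at 12.5 s, still gripping the wing and motionless.

- **Seating:** the torque on the tool rose from about friction level to 0.62 N m by yaw -17.3°. Contact began somewhere between -15.3° and -17.3°, and the camera estimate was -15.5°.
- **Back-off:** the final yaw is 73.9°, about 90° from the stop. The uncertainty is 1 to 2°, because I read the angle from the tool and did not measure the wing separately at the end.
- **Final state:** the grip opening is about 8 mm on the 9 mm wing, which I attribute to soft pads. Side force was about 3 N, with a steady 11 N vertical push left over from closing the jaws. Joint speeds are about zero.
- **What went wrong:** the first close, at tool height 0.092 m, landed on the screw's brass hub (15 mm opening). I opened, lifted 11 mm and gripped the wing instead.
- **Surroundings:** in the last pictures the dish, boat, timer, tweezers and the other clamp's screw looked unmoved, as far as they could be seen. The arm hid part of the top view.

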